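# Load the coaster caddy and close its transport lock

## Robot

A 6-joint arm with a two-finger parallel gripper is mounted at the origin on the work surface. World frame = base frame: x ahead of the robot, y to its left, z up, the work surface at z = 0. Lengths are in m, angles in rad, forces in N, time in s.
With the tool pointing down it reaches from about 0.35 to 0.775 m from the base axis. Payload 5.5 kg.
Tool frame: the origin (TCP) lies midway between the tips of the shut fingers; the grasp point (between the pads) lies 19 mm behind it; z points along the fingers, y is the line along which they close (so a half turn about z gives the same grasp; the last joint's range is limited). The gripper opens to 85 mm and grips with 20 to 120 N. Pads are 22 mm wide; open, the fingers measure 114 mm over their backs; the gripper's body (76 mm by 85 mm) begins 54 mm behind the grasp point. The pads swing forward as they close: fully open they stand 13 mm farther back than shut.
Start: joints at [-1.454, 0.313, 0.046, 1.304, 0, 1.431], TCP at [0.146, -0.556, 0.231] pointing down, gripper open.
Joint ranges: [-2.76, 2.76], [-0.86, 1.69], [-1.03, 1.26], [-2.2, 2.34], [-1.47, 1.5], [-3.14, 3.14]. Speed limits (rad/s): [2.57, 2.57, 3.14, 3.14, 3.14, 3.14].

## Interface

Orientations are given as a unit quaternion [w, x, y, z].
In Python, from workcell import telemetry, imaging, env gives the robot as it stands. The module is installed in compiled form; this text tells all that it offers.
- The arm moves only by the tool step_arm, never from a script. Its argument "moves" is a list of rows, each a list of 3 entries, a list of its own where there are three numbers: the shift along the tool's x, y, z in mm, then the turn, a rotation vector about the tool's x, y, z in rad, then the finger opening in mm, from 0 to 85.4. A call has 1 to 8 rows; each row is the pose to reach, as a shift and turn from the pose commanded when the call began, along the tool's axes at that moment; what a row does not reach only later rows make up. A row lasts 1/12 s, in which the tool goes at most 41.7 mm and 7.16 degrees, less where a joint would pass 70% of its speed; a pose out of reach is approached as far as the arm can. A call with a gripper value outside its range is refused whole. The fingers move at their own pace and stop on an object; "grip_force" is the grip in N (left out, the last holds). Time passes only in rows, so rows that repeat a pose let the fingers close. It gives the time, the measured TCP pose, the force, the opening and the grip force at its end, in the units of the state.
- telemetry.get_state(): the state, without advancing time (a new reading comes with each control period).
- imaging.read_camera(name): name is "scene" or "top" or "wrist"; returns the picture (384x512x3 uint8, red, green, blue); there is no depth.
- imaging.camera_params(name): a dict with "camera_matrix" (3x3 intrinsics, pixels), "pose" (4x4, takes a point from camera to world coordinates). Camera axes: x right, y up, looking along -z (the intrinsics and any distortion apply to the point x, -y, -z); pixel columns grow to the right and rows downward; lengths in m; the calibration is good to about 2 mm. The wrist camera is an equidistant fisheye: a pixel r from the principal point sees the ray r / f radians off the axis. A picture is of the moment at which its call begins: read the wrist's pose just before it. camera_params takes no time and is no camera call; for the wrist camera it gives the pose at the moment of the call.
- env.hand_in(): hands the job in; it is judged then, once.
The state is a dict: "clock": time; "joint_pos": joint angles; "qvel": joint speeds; "tau": joint torques, N m; "tcp_pos": TCP position; "orientation": TCP orientation; "wrist_force": force on the tool from outside, world axes, zero at the start; "ft_torque": the same for the moment, N m; "finger_gap": finger opening in m; "grip_force": force on a finger pad.
Only numpy, scipy, OpenCV 4.12 (cv2) and the standard library are available. Lean on these libraries where they do the work, as an engineer would, in place of code of your own. Each camera call takes 0.05 s, during which the arm holds its last target. There are 200 camera calls.

## Task

Get the coaster caddy ready to be carried out to the terrace: slide its red transport-lock grip all the way open to its end stop, set the loose brown coaster lying on the bamboo mat squarely on top of the two in the caddy, and then slide the lock fully home to its other end stop so that its bar lies over the pile. Set the coaster down, do not drop it, and leave everything else on the table where it is.

Things in the scene. Friction and masses are not known exactly. Their poses are not given: they have to be found in the camera images.
- caddy: fixed grey caddy; base plate 14 mm high, x -122..+52, y -80..+145 mm about the origin, which lies on the table under the centre of the coaster bay. Piled coasters lie with their long side along y. Cheeks at the bay's y ends: inner faces y +-56 mm, tops 34 mm above the table; lips at x +-34..39 mm, tops 22 mm. The lock's track runs along y at x -95 mm
- lock (a joint): transport lock slide (m), along the caddy's y: 0 = locked (fully home, bar across the middle of the bay), 0.10 = fully open (bar beyond the +y end of the bay); end stops at both. It rubs with about 2.5 N and stays where it is left
- lock_grip (a point): top centre of the lock's red upright grip: 85 mm above the table, at caddy x -95 mm, y = lock. Grip 28 (caddy x) x 22 (y) mm, red from 30 to 85 mm up, on a dark carriage 34 x 30 mm. A steel bar 12 mm wide (y) runs from its +x side to caddy x +37 mm, 54 to 60 mm above the table, 4 mm over a pile of three: pinch the grip along y to stay clear of it
- coaster: the loose coaster, on the bamboo mat (mat top 4 mm above the table): walnut-brown flat rectangular espresso coaster, 60 (its x) x 105 (its y) x 12 mm high, 55 g, with a 44 mm cork disc inlaid flush in the top; origin at the centre of its underside
- pile_top: upper of the two loose coasters already in the caddy, its underside 26 and its top 38 mm above the table: walnut-brown flat rectangular espresso coaster, 60 (its x) x 105 (its y) x 12 mm high, 55 g, with a 44 mm cork disc inlaid flush in the top; origin at the centre of its underside
- pile_low: lower of the two coasters in the caddy, on the base plate: walnut-brown flat rectangular espresso coaster, 60 (its x) x 105 (its y) x 12 mm high, 55 g, with a 44 mm cork disc inlaid flush in the top; origin at the centre of its underside
- cup: white espresso cup standing on the saucer, 62 mm diameter, 56 mm high, handle at its +y; origin at the centre of its underside
- saucer: white saucer on the mat, 116 mm diameter, 14 mm high; origin at the centre of its underside
- sugar_jar: white sugar jar with a steel cap on the mat, 68 mm diameter, 85 mm high; origin at the centre of its underside
- shaker: amber glass shaker with a steel cap, 40 mm diameter, 85 mm high; origin at the centre of its underside
- milk_jug: steel milk jug, 76 mm diameter, 85 mm high; origin at the centre of its underside
- spoon: steel spoon lying on the table, 140 mm long (x)
- bill_tray: black tray with bank notes, 110 x 190 x 16 mm; origin at the centre of its underside
Not all that is in view belongs to the job. What is shaped like the coaster but orange is not meant.

How it is judged:
On the way, in this order (a step that is already met when the one before it is completed fails the run):
1. the lock is slid fully open (at least 96 of its 100 mm) (value of joint lock above 0.096 m), for 0.2 s.
2. with the lock still open (over 70 mm), the coaster lies squarely on the pile, let go (x of coaster in the frame of pile_top between -0.007 and 0.007 m and y of coaster in the frame of pile_top between -0.007 and 0.007 m and z of coaster in the frame of pile_top between 0.0095 and 0.0145 m and angle between the y axis of coaster and the y axis of pile_top, either way round below 0.12 rad and contact force between the fingers and coaster below 0.05 N and value of joint lock above 0.07 m), for 0.2 s.
At the end, for the whole second after the job is handed in: lock still and within 4 mm of its home stop; coaster at rest, let go, flat on the upper pile coaster, within 7 mm along each side and 0.12 rad of it; both pile coasters still flat in the bay, within 8 mm of its centre along each side and 0.12 rad of square (x of coaster in the frame of pile_top between -0.007 and 0.007 m and y of coaster in the frame of pile_top between -0.007 and 0.007 m and z of coaster in the frame of pile_top between 0.0095 and 0.0145 m and angle between the y axis of coaster and the y axis of pile_top, either way round below 0.12 rad and x of pile_low in the frame of caddy between -0.008 and 0.008 m and y of pile_low in the frame of caddy between -0.008 and 0.008 m and z of pile_low in the frame of caddy below 0.017 m and angle between the y axis of each of pile_low, pile_top and the y axis of caddy, either way round below 0.12 rad and x of pile_top in the frame of caddy between -0.008 and 0.008 m and y of pile_top in the frame of caddy between -0.008 and 0.008 m and z of pile_top in the frame of caddy below 0.029 m and contact force between the fingers and coaster below 0.05 N and value of joint lock below 0.004 m and linear speed of coaster below 0.02 m/s and velocity of joint lock between -0.01 and 0.01 m/s); the robot touches nothing.
It fails at once if another thing on the table is shifted by more than 20 mm (distance of any of cup, saucer, sugar_jar, shaker, milk_jug, spoon, bill_tray from where it was at the start of the episode above 0.02 m).
It fails at once if the cup is tipped over by more than 0.5 rad (angle between cup's own z axis and vertical above 0.5 rad).
It fails at once if the coaster is dropped or flung: moving at over 0.45 m/s (a fall of about 10 mm) with nothing holding it (contact force between the fingers and coaster below 0.01 N and linear speed of coaster above 0.45 m/s).
It also fails if it takes over 61 s, if anything falls off the work surface, if the arm or the gripper's body presses on something with over 40 N, if the wrist force passes 120 N, or if a joint passes its speed limit or range.

## Working session

There is one attempt and no reset: what is moved stays moved. The work goes in short steps, Python scripts to look and compute and a tool call to move; the robot and the scene stay as the last step left them, time stands still between calls to the robot, and variables do not carry over. Pictures are saved under pics/ and viewed, at most 11 in all, crops included, and the job is handed in when it is done.

Besides the shell and the picture viewer there is one more tool, called after "Emit:" in YAML: its name, and indented under it one key for each argument. step_arm: Moves the arm, as the interface text tells. Its arguments: {"type":"object","properties":{"moves":{"type":"array"},"grip_force":{"type":"number"}},"required":["moves"]}

```bash
mkdir -p pics
python3 - <<'E'
from workcell import telemetry, imaging
import cv2,numpy as np
np.set_printoptions(precision=4,suppress=True)
s=telemetry.get_state();print(s['clock'],s['tcp_pos'],s['orientation'],s['finger_gap'],s['wrist_force'])
for n in('scene','top'):
    im=imaging.read_camera(n);cv2.imwrite(f'pics/{n}0.png',im[:,:,::-1]);p=imaging.camera_params(n);print(n,p['camera_matrix'],p['pose'],[k for k in p])
E
```

```text
0.0 [ 0.146  -0.5556  0.2304] [-0.0009  0.9918  0.128   0.    ] 0.08526303283636479 [-0.3763 -0.2865 -0.2688]
scene [[379.0074   0.     253.7906]
 [  0.     379.0074 192.9162]
 [  0.       0.       1.    ]] [[-0.0979 -0.6947  0.7126  1.4828]
 [ 0.9951 -0.0798  0.0589  0.1052]
 [ 0.016   0.7149  0.6991  1.0537]
 [ 0.      0.      0.      1.    ]] ['camera_matrix', 'pose']
top [[461.5731   0.     254.8646]
 [  0.     461.5731 199.8061]
 [  0.       0.       1.    ]] [[ 0.0114  0.9988 -0.0476  0.4308]
 [-0.9999  0.0115  0.0012  0.0237]
 [ 0.0017  0.0476  0.9989  1.8649]
 [ 0.      0.      0.      1.    ]] ['camera_matrix', 'pose']
```

View pics/scene0.png

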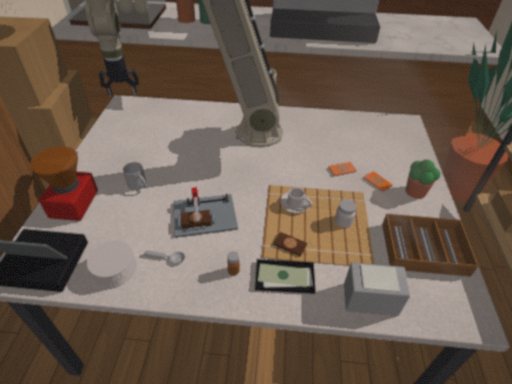

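View pics/top0.png

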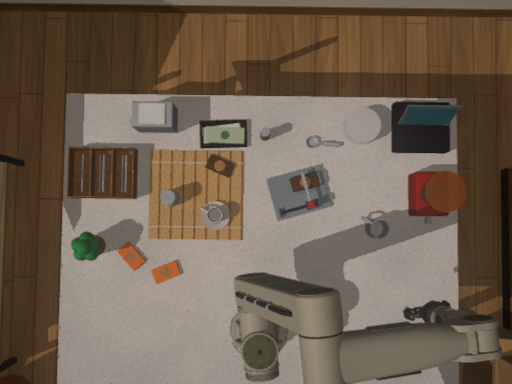

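The scene view shows the caddy near (203,214) with the red grip at (195,192), and the loose brown coaster at (290,243) on the mat. In the top view the caddy is near (300,192), the grip at (311,204) and the coaster at (221,166).

```bash
cat > h.py <<'E'
import numpy as np,cv2
from workcell import telemetry,imaging
from scipy.spatial.transform import Rotation as R
np.set_printoptions(precision=4,suppress=True)
def ray(n,uv,p=None):
    p=p or imaging.camera_params(n);K=p['camera_matrix'];T=np.array(p['pose'])
    x=(uv[0]-K[0][2])/K[0][0];y=(uv[1]-K[1][2])/K[1][1]
    if n=='wrist':
        r=np.hypot(x,y)+1e-12;d=np.array([x/r*np.sin(r),-y/r*np.sin(r),-np.cos(r)])
    else: d=np.array([x,-y,-1.])
    return T[:3,3],T[:3,:3]@d
def onz(n,uv,z,p=None):
    o,d=ray(n,uv,p);return o+d*(z-o[2])/d[2]
def proj(n,P,p=None):
    p=p or imaging.camera_params(n);K=np.array(p['camera_matrix']);T=np.array(p['pose'])
    c=T[:3,:3].T@(np.asarray(P)-T[:3,3]);v=np.array([c[0],-c[1],-c[2]])
    if n=='wrist':
        q=np.hypot(v[0],v[1]);v=np.array([*(v[:2]/q*np.arctan2(q,v[2])),1])
    return (K@(v/v[2]))[:2]
def rectz(n,cnt,z,p=None):
    w=np.array([onz(n,c,z,p)[:2] for c in cnt.reshape(-1,2)])
    return cv2.minAreaRect((w*1000).astype(np.float32))
def blobs(mask,amin=20):
    c,_=cv2.findContours(mask.astype(np.uint8),cv2.RETR_EXTERNAL,cv2.CHAIN_APPROX_NONE)
    return [k for k in c if cv2.contourArea(k)>=amin]
E
python3 - <<'E'
from h import *
a=[]
for n,(x0,y0,x1,y1) in(('scene',(160,180,330,280)),('top',(190,140,340,228))):
    im=cv2.imread(f'pics/{n}0.png');a.append(cv2.resize(im[y0:y1,x0:x1],(680,int(680*(y1-y0)/(x1-x0))),interpolation=cv2.INTER_CUBIC)[:300 if n=='top' else 300])
    hsv=cv2.cvtColor(im,cv2.COLOR_BGR2HSV)
    for u,v in ([(290,243),(283,243),(300,247),(275,225),(197,216),(195,192)] if n=='scene' else [(221,166),(212,166),(230,170),(225,190),(303,183),(311,204)]): print(n,(u,v),hsv[v,u])
    red=(hsv[...,1]>170)&(hsv[...,2]>90)&((hsv[...,0]<5)|(hsv[...,0]>174))
    for k in blobs(red,8): print('red',cv2.boundingRect(k),onz(n,cv2.moments(k)['m10']/cv2.moments(k)['m00']*np.array([1,0])+np.array([0,cv2.moments(k)['m01']/cv2.moments(k)['m00']]),.06))
cv2.imwrite('pics/c0.png',np.vstack(a))
E
```

```text
scene (290, 243) [ 13 134 147]
scene (283, 243) [ 12 145  93]
scene (300, 247) [ 10 139  75]
scene (275, 225) [ 16 124 167]
scene (197, 216) [  9  18 140]
scene (195, 192) [  0 214 130]
red (193, 188, 4, 8) [ 0.4873 -0.2013  0.06  ]
red (41, 174, 55, 46) [ 0.5585 -0.6264  0.06  ]
top (221, 166) [ 14 135 138]
top (212, 166) [ 12 148  79]
top (230, 170) [ 11 131  78]
top (225, 190) [ 16 128 159]
top (303, 183) [ 10  38 142]
top (311, 204) [  1 178 153]
red (308, 201, 6, 7) [ 0.5018 -0.197   0.06  ]
red (413, 173, 21, 37) [ 0.5681 -0.6254  0.06  ]
```

View pics/c0.png

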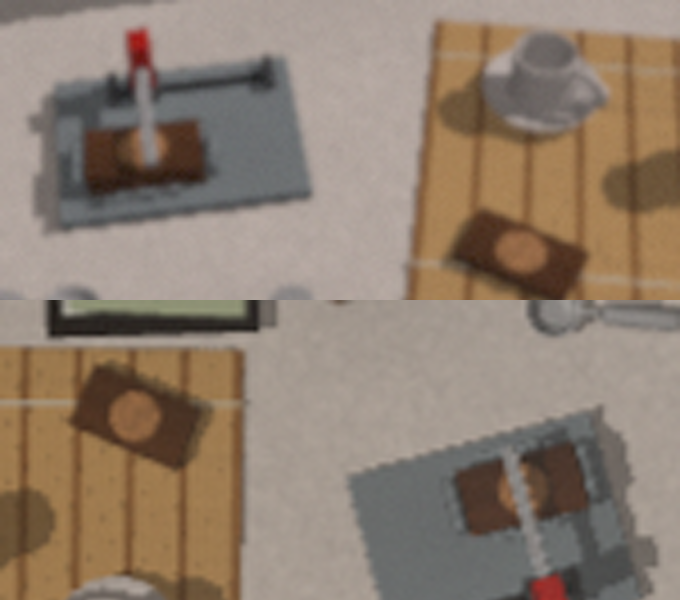

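The crop shows the lock closed (bar across the pile, grip nearest the robot), caddy +y pointing roughly to world +y. The coaster lies rotated on the mat, clear of cup and tray.

Run:
```python
from h import *
for n,rc,rp,rb in(('scene',(265,225,315,262),(178,205,220,232),(165,185,245,242)),('top',(200,150,242,182),(285,165,325,198),(262,160,335,222))):
    im=cv2.imread(f'pics/{n}0.png');h=cv2.cvtColor(im,cv2.COLOR_BGR2HSV).astype(int);p=imaging.camera_params(n)
    def sub(m,r):
        o=np.zeros_like(m);o[r[1]:r[3],r[0]:r[2]]=m[r[1]:r[3],r[0]:r[2]];return o
    br=(h[...,1]>105)&(h[...,2]<100)&(h[...,0]>5)&(h[...,0]<16)
    for nm,r,z in(('coaster',rc,.016),('pile',rp,.038)):
        c=np.vstack(blobs(sub(br,r),15));print(n,nm,rectz(n,cv2.convexHull(c),z,p))
    cork=(h[...,2]>100)&(h[...,1]>105)&(h[...,0]<15)
    for nm,r,z in(('cork',rc,.016),('pcork',rp,.038)):
        for k in blobs(sub(cork,r),4): m=cv2.moments(k);print(n,nm,onz(n,(m['m10']/m['m00'],m['m01']/m['m00']),z,p),m['m00'])
    gr=(h[...,0]>85)&(h[...,0]<115)&(h[...,1]>20)
    k=max(blobs(sub(gr,rb),50),key=cv2.contourArea);print(n,'base',rectz(n,cv2.convexHull(k),.014,p))
rs=[ray('scene',(194.5,188.5)),ray('top',(310.5,204))]
```

```text
scene coaster ((664.2424926757812, 162.6251220703125), (107.1756820678711, 70.51010131835938), 68.98946380615234)
scene pile ((602.0630493164062, -173.2281494140625), (68.80443572998047, 98.5460433959961), 14.341702461242676)
scene cork [0.6883 0.2157 0.016 ] 4.5
scene cork [0.6524 0.1667 0.016 ] 107.5
scene pcork [ 0.5876 -0.1593  0.038 ] 5.0
scene pcork [ 0.5921 -0.1853  0.038 ] 9.0Traceback (most recent call last):
  File "<stdin>", line 13, in <module>
ValueError: max() iterable argument is empty
```

Run:
```python
from h import *
for n,rc,rp,rb in(('top',(200,150,242,182),(285,165,325,198),(262,160,335,222)),('scene',(265,225,315,262),(178,205,220,232),(165,185,245,242))):
    im=cv2.imread(f'pics/{n}0.png');h=cv2.cvtColor(im,cv2.COLOR_BGR2HSV).astype(int);p=imaging.camera_params(n)
    def sub(m,r):
        o=np.zeros_like(m);o[r[1]:r[3],r[0]:r[2]]=m[r[1]:r[3],r[0]:r[2]];return o
    br=(h[...,1]>105)&(h[...,2]<100)&(h[...,0]>5)&(h[...,0]<16)
    for nm,r,z in(('coaster',rc,.016),('pile',rp,.038)):
        c=np.vstack(blobs(sub(br,r),15));print(n,nm,rectz(n,cv2.convexHull(c),z,p))
    cork=(h[...,2]>100)&(h[...,1]>105)&(h[...,0]<15)
    for nm,r,z in(('cork',rc,.016),('pcork',rp,.038)):
        for k in blobs(sub(cork,r),4): m=cv2.moments(k);print(n,nm,onz(n,(m['m10']/m['m00'],m['m01']/m['m00']),z,p),m['m00'])
    gr=(im[...,0]>=im[...,2]+4.)
    print(im[215,230] if n=='scene' else im[195,285])
    for k in blobs(sub(gr,rb),50):print(n,'base',rectz(n,cv2.convexHull(k),.014,p))
s=telemetry.get_state();r=R.from_quat(s['orientation'],scalar_first=True);print(r.as_matrix())
p=imaging.camera_params('wrist');print(p['camera_matrix'],np.linalg.inv(r.as_matrix())@(p['pose'][:3,3]-s['tcp_pos']),r.as_matrix().T@p['pose'][:3,:3])
```

```text
top coaster ((658.8709106445312, 161.69573974609375), (111.20686340332031, 67.30755615234375), 67.41207885742188)
top pile ((589.8931274414062, -176.4049072265625), (48.206058502197266, 101.2198715209961), 14.7063627243042)
top cork [0.6563 0.1669 0.016 ] 87.0
top pcork [ 0.5871 -0.1607  0.038 ] 8.5
[107 106 104]
scene coaster ((664.2424926757812, 162.6251220703125), (107.1756820678711, 70.51010131835938), 68.98946380615234)
scene pile ((602.0630493164062, -173.2281494140625), (68.80443572998047, 98.5460433959961), 14.341702461242676)
scene cork [0.6883 0.2157 0.016 ] 4.5
scene cork [0.6524 0.1667 0.016 ] 107.5
scene pcork [ 0.5876 -0.1593  0.038 ] 5.0
scene pcork [ 0.5921 -0.1853  0.038 ] 9.0
[115 113 111]
scene base ((556.7457885742188, -153.34881591796875), (170.74351501464844, 217.7659454345703), 15.915472030639648)
[[ 0.9672  0.254  -0.0002]
 [ 0.254  -0.9672  0.0017]
 [ 0.0002 -0.0017 -1.    ]]
[[297.3186   0.     256.7166]
 [  0.     297.3186 184.4434]
 [  0.       0.       1.    ]] [ 0.0806 -0.0007 -0.1423] [[-0.0002  0.9456  0.3252]
 [ 1.      0.0005 -0.0008]
 [-0.0009  0.3252 -0.9456]]
```

Emit:
step_arm:
  moves:
    - [[220,-125,0],[0,0,0],85]
    - [[220,-125,0],[0,0,0],85]
    - [[220,-125,0],[0,0,0],85]
    - [[220,-125,0],[0,0,0],85]
    - [[220,-125,0],[0,0,0],85]
    - [[220,-125,0],[0,0,0],85]
    - [[220,-125,0],[0,0,0],85]
    - [[220,-125,0],[0,0,0],85]

```text
clock: 0.77
tcp_pos: [0.3285, -0.3774, 0.2312]
orientation: [-0.0, 0.991, 0.13, -0.0]
wrist_force: [-0.4, 0.0, 0.3]
finger_gap: 0.0851
grip_force: 0.0
```

Emit:
step_arm:
  moves:
    - [[217,-127,10],[0,0,0],85]
    - [[217,-127,10],[0,0,0],85]
    - [[217,-127,10],[0,0,0],85]
    - [[217,-127,10],[0,0,0],85]
    - [[217,-127,10],[0,0,0],85]
    - [[217,-127,10],[0,0,0],85]
    - [[217,-127,10],[0,0,0],85]
    - [[217,-127,10],[0,0,0],85]

```text
clock: 1.43
tcp_pos: [0.5054, -0.2011, 0.2205]
orientation: [-0.0, 0.992, 0.129, -0.001]
wrist_force: [-1.3, -0.7, -0.1]
finger_gap: 0.0846
grip_force: 0.0
```

Run:
```python
from h import *
import json
s=telemetry.get_state();p=imaging.camera_params('wrist');im=imaging.read_camera('wrist')
np.savez('w1.npz',im=im,K=p['camera_matrix'],T=p['pose']);cv2.imwrite('pics/w1.png',im[:,:,::-1])
print(s['clock'],s['tcp_pos'],R.from_quat(s['orientation'],scalar_first=True).as_matrix())
```

```text
1.4333 [ 0.5054 -0.2011  0.2205] [[ 0.9665  0.2565 -0.0011]
 [ 0.2565 -0.9665 -0.    ]
 [-0.0011 -0.0003 -1.    ]]
```

View pics/w1.png

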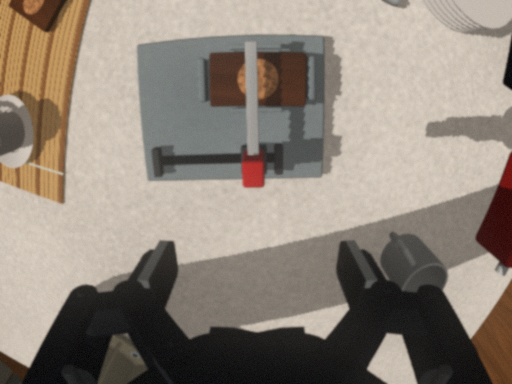

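The wrist view shows the caddy at (235,105), the pile at (258,78), the red grip at (253,168) with the bar going up over the pile, and the jug at (413,262). The loose coaster is partly seen at top left.

Run:
```python
from h import *
d=np.load('w1.npz');im=d['im'];p={'camera_matrix':d['K'],'pose':d['T']}
h=cv2.cvtColor(im,cv2.COLOR_RGB2HSV).astype(int)
def sub(m,r):
    o=np.zeros_like(m);o[r[1]:r[3],r[0]:r[2]]=m[r[1]:r[3],r[0]:r[2]];return o
br=sub((h[...,1]>100)&(h[...,0]<18),(195,45,315,112))
k=cv2.convexHull(np.vstack(blobs(br,30)));print('pile',cv2.boundingRect(k),rectz('wrist',k,.038,p))
m=im.astype(int);base=sub((m[...,2]>m[...,0]+5)&(m.max(2)>60),(125,30,335,200))
k=cv2.convexHull(max(blobs(base,300),key=cv2.contourArea));b=rectz('wrist',k,.014,p);print('base',cv2.boundingRect(k),b)
red=sub((h[...,1]>170)&(h[...,2]>60)&((h[...,0]<6)|(h[...,0]>174)),(235,140,275,195))
k=cv2.convexHull(np.vstack(blobs(red,10)));print('grip',cv2.boundingRect(k),h[170,253],h[155,253])
# top face only: brighter value
print(h[148:190:3,253,2], h[148:190:3,253,0])
a=np.deg2rad(14.9)
Rm=np.array([[np.cos(a),-np.sin(a)],[np.sin(a),np.cos(a)]])
c=np.array(b[0]);print('origin from base',c-Rm@[-35,32.5])
for v in (150,162,188): print(v,onz('wrist',(253,v),.085,p),onz('wrist',(253,v),.03,p))
print('jug',onz('top',(375,229),.05))
```

```text
pile (210, 53, 96, 53) ((590.8374633789062, -178.90896606445312), (57.32041549682617, 102.7650146484375), 15.274824142456055)Traceback (most recent call last):
  File "<stdin>", line 9, in <module>
ValueError: max() iterable argument is empty
```

Run:
```python
from h import *
d=np.load('w1.npz');im=d['im'];p={'camera_matrix':d['K'],'pose':d['T']}
h=cv2.cvtColor(im,cv2.COLOR_RGB2HSV).astype(int)
def sub(m,r):
    o=np.zeros_like(m);o[r[1]:r[3],r[0]:r[2]]=m[r[1]:r[3],r[0]:r[2]];return o
m=im.astype(int);print(m[100,170],m[220,200],m[70,340])
base=sub((m[...,2]>=m[...,0]+1)&(m[...,1]<150),(125,30,335,200))
for k in blobs(base,300):
    k=cv2.convexHull(k);b=rectz('wrist',k,.014,p);print('base',cv2.boundingRect(k),b)
red=sub((h[...,1]>170)&(h[...,2]>60)&((h[...,0]<6)|(h[...,0]>174)),(235,140,275,195))
k=cv2.convexHull(np.vstack(blobs(red,10)));print('grip',cv2.boundingRect(k))
print(m[146:192:3,253,0])
a=np.deg2rad(14.9)
Rm=np.array([[np.cos(a),-np.sin(a)],[np.sin(a),np.cos(a)]])
print('origin from base',np.array(b[0])-Rm@[-35,32.5], 'expected grip from pile',np.array([590.8,-178.9])+Rm@[-95,0])
for v in (163,187): print(v,onz('wrist',(242,v),.085,p),onz('wrist',(266,v),.085,p))
print('jug',onz('top',(375,229),.05))
```

```text
[121 125 125] [201 193 177] [157 146 136]
base (161, 162, 79, 17) ((466.0309143066406, -136.8441619873047), (19.1741943359375, 100.824951171875), 16.344430923461914)
base (138, 36, 186, 141) ((549.8276977539062, -156.18328857421875), (169.8141632080078, 219.78993225097656), 16.060094833374023)
grip (243, 161, 20, 25)
[159 158 154 103  84 129 173 174 179 179 178 179 178 175 192 202]
origin from base [ 592.0077 -178.5909] expected grip from pile [ 498.9943 -203.3276]
163 [ 0.5082 -0.1851  0.085 ] [ 0.5141 -0.2076  0.085 ]
187 [ 0.4843 -0.1911  0.085 ] [ 0.4904 -0.2141  0.085 ]
jug [ 0.408  -0.4514  0.05  ]
```

Emit:
step_arm:
  moves:
    - [[-6,-2,40],[0,0,0],85]
    - [[-6,-2,80],[0,0,0],85]
    - [[-6,-2,120],[0,0,0],85]
    - [[-6,-2,150],[0,0,0],85]
    - [[-6,-2,168],[0,0,0],85]
    - [[-6,-2,168],[0,0,0],85]
    - [[-6,-2,168],[0,0,0],60]

```text
clock: 2.07
tcp_pos: [0.4966, -0.2026, 0.0527]
orientation: [-0.001, 0.992, 0.126, -0.001]
wrist_force: [0.6, -0.4, 0.9]
finger_gap: 0.0752
grip_force: 0.0
```

Emit:
step_arm:
  moves:
    - [[0,0,0],[0,0,0],40]
    - [[0,0,0],[0,0,0],30]
    - [[0,0,0],[0,0,0],24]
    - [[0,0,0],[0,0,0],20]
    - [[0,0,0],[0,0,0],15]
    - [[0,0,0],[0,0,0],15]
    - [[0,0,0],[0,0,0],15]
    - [[0,0,0],[0,0,0],15]
  grip_force: 30

```text
clock: 2.73
tcp_pos: [0.4992, -0.2013, 0.0548]
orientation: [0.001, 0.992, 0.129, 0.001]
wrist_force: [-0.9, 0.2, 5.3]
finger_gap: 0.0217
grip_force: 31.5
```

Emit:
step_arm:
  moves:
    - [[0,-12,0],[0,0,0],15]
    - [[0,-26,0],[0,0,0],15]
    - [[0,-40,0],[0,0,0],15]
    - [[-1,-54,0],[0,0,0],15]
    - [[-1,-68,0],[0,0,0],15]
    - [[-1,-80,0],[0,0,0],15]
    - [[-1,-90,0],[0,0,0],15]
    - [[-1,-96,0],[0,0,0],15]

```text
clock: 3.4
tcp_pos: [0.4726, -0.1085, 0.0547]
orientation: [0.001, 0.992, 0.129, -0.0]
wrist_force: [-4.8, -4.1, 9.6]
finger_gap: 0.0218
grip_force: 32.0
```

Emit:
step_arm:
  moves:
    - [[0,-3,0],[0,0,0],15]
    - [[0,-5,0],[0,0,0],15]
    - [[0,-6,0],[0,0,0],15]
    - [[0,-6,0],[0,0,0],15]
    - [[0,-6,0],[0,0,0],15]

```text
clock: 3.82
tcp_pos: [0.4724, -0.1075, 0.0548]
orientation: [0.005, 0.992, 0.127, -0.0]
wrist_force: [-4.0, -18.4, 3.3]
finger_gap: 0.0218
grip_force: 34.3
```

Emit:
step_arm:
  moves:
    - [[0,-5,0],[0,0,0],30]
    - [[0,-4,0],[0,0,0],45]
    - [[0,-4,0],[0,0,0],70]
    - [[0,-4,-20],[0,0,0],85]
    - [[0,-4,-60],[0,0,0],85]
    - [[0,-4,-100],[0,0,0],85]
    - [[0,-4,-140],[0,0,0],85]
    - [[0,-4,-170],[0,0,0],85]

```text
clock: 4.48
tcp_pos: [0.471, -0.0983, 0.2268]
orientation: [0.0, 0.992, 0.128, 0.001]
wrist_force: [0.4, 0.2, -0.1]
finger_gap: 0.085
grip_force: 0.0
```

Emit:
step_arm:
  moves:
    - [[0,0,0],[0,0,0],85]
    - [[0,0,0],[0,0,0],85]
    - [[0,0,0],[0,0,0],85]

```text
clock: 4.73
tcp_pos: [0.4702, -0.0982, 0.223]
orientation: [-0.0, 0.992, 0.128, -0.0]
wrist_force: [0.2, -0.1, 0.4]
finger_gap: 0.0857
grip_force: 0.0
```

```bash
cat > m2.py <<'E'
from h import *
import sys
s=telemetry.get_state();p=imaging.camera_params('wrist');im=imaging.read_camera('wrist')
np.savez(sys.argv[1]+'.npz',im=im,K=p['camera_matrix'],T=p['pose']);cv2.imwrite(f'pics/{sys.argv[1]}.png',im[:,:,::-1])
print(s['clock'],s['tcp_pos'],R.from_quat(s['orientation'],scalar_first=True).as_matrix()[:,0])
E
python3 m2.py w2
```

```text
4.7333 [ 0.4702 -0.0982  0.223 ] [ 0.9671  0.2546 -0.0001]
```

View pics/w2.png

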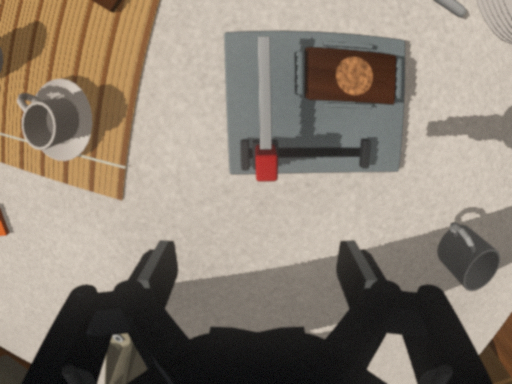

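The lock carriage is now against its left end block (grip at (266,165), bar at column 265). The bay is clear, with the pile at (350,76).

Run:
```python
from h import *
d=np.load('w2.npz');im=d['im'];p={'camera_matrix':d['K'],'pose':d['T']}
h=cv2.cvtColor(im,cv2.COLOR_RGB2HSV).astype(int);m=im.astype(int)
def sub(m,r):
    o=np.zeros_like(m);o[r[1]:r[3],r[0]:r[2]]=m[r[1]:r[3],r[0]:r[2]];return o
br=sub((h[...,1]>100)&(h[...,0]<18),(290,35,410,115))
k=cv2.convexHull(np.vstack(blobs(br,30)));print('pile',cv2.boundingRect(k),rectz('wrist',k,.038,p))
ck=sub(br&(m[...,0]>110),(325,45,385,105));K=max(blobs(ck,50),key=cv2.contourArea);e=cv2.fitEllipse(K);print(e,onz('wrist',e[0],.038,p))
red=sub((h[...,1]>170)&(h[...,2]>60)&((h[...,0]<6)|(h[...,0]>174)),(240,130,290,195))
x,y,w,hh=cv2.boundingRect(np.vstack(blobs(red,10)));print(x,y,w,hh,onz('wrist',(x+w/2,(y+hh+160)/2),.085,p))
print(telemetry.get_state()['joint_pos'])
```

```text
pile (306, 48, 90, 56) ((590.4660034179688, -176.4305419921875), (57.456016540527344, 106.41590881347656), 15.170206069946289)
((353.9432373046875, 75.7057876586914), (36.09244918823242, 38.56772994995117), 158.95013427734375) [ 0.5907 -0.1781  0.038 ]
256 155 21 25 [ 0.4717 -0.1073  0.085 ]
[-0.3735  0.1344 -0.2057  1.2328  0.0002  2.5108]
```

Emit:
step_arm:
  moves:
    - [[30,-25,0],[0,0,-0.11],85]
    - [[60,-50,0],[0,0,-0.23],85]
    - [[92,-77,0],[0,0,-0.35],85]
    - [[124,-104,0],[0,0,-0.46],85]
    - [[155,-130,0],[0,0,-0.58],85]
    - [[186,-156,0],[0,0,-0.7],85]
    - [[217,-182,0],[0,0,-0.81],85]
    - [[248,-207,0],[0,0,-0.92],85]

```text
clock: 5.45
tcp_pos: [0.6575, 0.1665, 0.2207]
orientation: [-0.001, 0.83, 0.558, -0.002]
wrist_force: [0.9, -0.9, -0.1]
finger_gap: 0.085
grip_force: 0.0
```

Emit:
step_arm:
  moves:
    - [[0,0,0],[0,0,0],85]
    - [[0,0,0],[0,0,0],85]
    - [[0,0,0],[0,0,0],85]

```text
clock: 5.7
tcp_pos: [0.6566, 0.1645, 0.2208]
orientation: [-0.001, 0.832, 0.555, -0.002]
wrist_force: [-0.7, 0.2, -0.3]
finger_gap: 0.0851
grip_force: 0.0
```

```bash
python3 m2.py w3
```

```text
5.7 [0.6566 0.1645 0.2208] [ 0.384   0.9233 -0.0025]
```

View pics/w3.png

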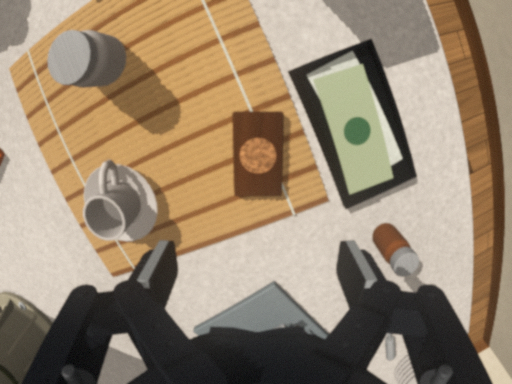

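The coaster is at (258,154), nearly square to the tool; the saucer is at (120,202), the tray to the right at (355,125) and the shaker at (398,250).

Run:
```python
from h import *
d=np.load('w3.npz');im=d['im'];p={'camera_matrix':d['K'],'pose':d['T']}
h=cv2.cvtColor(im,cv2.COLOR_RGB2HSV).astype(int);m=im.astype(int)
def sub(m,r):
    o=np.zeros_like(m);o[r[1]:r[3],r[0]:r[2]]=m[r[1]:r[3],r[0]:r[2]];return o
br=sub((h[...,1]>100)&(h[...,2]<112),(225,100,295,210))
for k in blobs(br,150): print(cv2.boundingRect(k),rectz('wrist',cv2.convexHull(k),.016,p))
ck=sub((m[...,0]>110)&(h[...,1]>100),(236,132,281,178));K=max(blobs(ck,50),key=cv2.contourArea);e=cv2.fitEllipse(K);c=onz('wrist',e[0],.016,p);print(e,c)
s=telemetry.get_state();Rt=R.from_quat(s['orientation'],scalar_first=True).as_matrix()
print('yaw',np.degrees(np.arctan2(Rt[1,0],Rt[0,0])))
T=lambda P:(Rt.T@(np.array(P)-s['tcp_pos'])*1000).round(1)
print('coaster in tool',T(c))
for nm,uv,z in(('saucer R',(158,205),.014),('tray bl',(347,208),.016),('tray tl',(291,73),.016),('shaker',(395,245),.05)):print(nm,T(onz('wrist',uv,z,p)))
```

```text
(233, 112, 56, 85) ((657.311279296875, 163.29302978515625), (104.40454864501953, 64.70954895019531), 67.63941955566406)
((257.1594543457031, 155.14047241210938), (36.374427795410156, 37.75676727294922), 98.48065185546875) [0.6535 0.1652 0.016 ]
yaw 67.36611265065314
coaster in tool [  0.4  -3.  205.8]
saucer R [ -66.6 -134.5  208.2]
tray bl [-69.2 115.1 205.6]
tray tl [ 98.4  35.7 205.5]
shaker [-109.2  179.2  171.5]
```

Emit:
step_arm:
  moves:
    - [[0,-3,40],[0,0,0],85]
    - [[0,-3,80],[0,0,0],85]
    - [[0,-3,120],[0,0,0],85]
    - [[0,-3,155],[0,0,0],85]
    - [[0,-3,185],[0,0,0],85]
    - [[0,-3,205],[0,0,0],85]
    - [[0,-3,215],[0,0,0],85]
    - [[0,-3,215],[0,0,0],85]

```text
clock: 6.42
tcp_pos: [0.6524, 0.1639, 0.006]
orientation: [-0.001, 0.832, 0.554, -0.002]
wrist_force: [1.1, -0.3, -0.4]
finger_gap: 0.0851
grip_force: 0.0
```

Emit:
step_arm:
  moves:
    - [[0,0,2],[0,0,0],80]
    - [[0,0,4],[0,0,0],75]
    - [[0,0,4],[0,0,0],70]
    - [[0,0,4],[0,0,0],66]
  grip_force: 25

```text
clock: 6.75
tcp_pos: [0.6561, 0.1656, 0.0059]
orientation: [0.001, 0.832, 0.555, 0.001]
wrist_force: [0.3, 0.1, -0.2]
finger_gap: 0.0661
grip_force: 0.0
```

Emit:
step_arm:
  moves:
    - [[0,0,0],[0,0,0],64]
    - [[0,0,0],[0,0,0],62]
    - [[0,0,0],[0,0,0],60]
    - [[0,0,0],[0,0,0],58]
    - [[0,0,0],[0,0,0],54]
    - [[0,0,0],[0,0,0],54]
    - [[0,0,0],[0,0,0],54]
  grip_force: 25

```text
clock: 7.33
tcp_pos: [0.6558, 0.1656, 0.0052]
orientation: [0.0, 0.832, 0.555, 0.001]
wrist_force: [0.5, -0.0, 5.2]
finger_gap: 0.0591
grip_force: 27.5
```

Emit:
step_arm:
  moves:
    - [[0,0,0],[0,0,0],50]
    - [[0,0,0],[0,0,0],50]
    - [[0,0,-5],[0,0,0],50]
    - [[0,0,-15],[0,0,0],50]
    - [[0,0,-35],[0,0,0],50]
    - [[0,0,-60],[0,0,0],50]
    - [[0,0,-90],[0,0,0],50]
    - [[0,0,-110],[0,0,0],50]
  grip_force: 40

```text
clock: 8.0
tcp_pos: [0.6553, 0.1657, 0.1171]
orientation: [0.0, 0.832, 0.555, 0.001]
wrist_force: [0.5, 0.2, 0.0]
finger_gap: 0.0587
grip_force: 43.3
```

Emit:
step_arm:
  moves:
    - [[0,0,-20],[0,0,0],50]
    - [[0,0,-30],[0,0,0],50]
    - [[0,0,-35],[0,0,0],50]
    - [[0,0,-35],[0,0,0],50]
    - [[0,0,-35],[0,0,0],50]
    - [[0,0,-35],[0,0,0],50]

```text
clock: 8.5
tcp_pos: [0.6541, 0.1654, 0.1475]
orientation: [-0.001, 0.832, 0.555, -0.001]
wrist_force: [-0.3, -1.3, -1.3]
finger_gap: 0.0584
grip_force: 43.3
```

```bash
python3 m2.py w4
```

```text
8.5 [0.6541 0.1654 0.1475] [ 0.3839  0.9234 -0.0015]
```

View pics/w4.png

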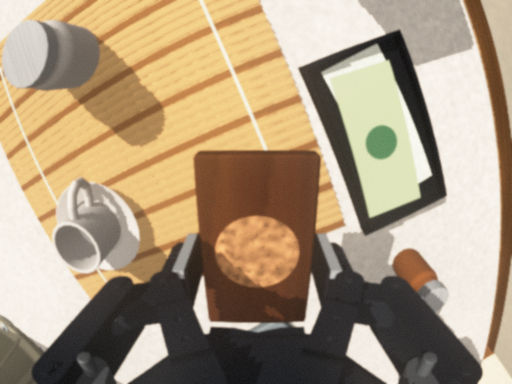

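The coaster is held squarely, with corners at about (195,152), (319,152), (208,321) and (305,321) and the cork at (257,251).

```bash
cat > held.py <<'E'
from h import *
import sys
d=np.load(sys.argv[1]+'.npz');im=d['im'];p={'camera_matrix':d['K'],'pose':d['T']}
h=cv2.cvtColor(im,cv2.COLOR_RGB2HSV).astype(int);m=im.astype(int)
# rows where brown: left/right edge
br=(h[...,1]>100)&(h[...,0]<16)&(h[...,2]<125)
def edges(v):
    c=np.where(br[v,185:330])[0]+185;return c.min(),c.max()+1
for v in(160,175,190,205,220): print(v,edges(v))
ck=np.zeros_like(br);ck[205:295,205:310]=((m[...,0]>125)&(h[...,1]>80))[205:295,205:310]
e=cv2.fitEllipse(cv2.convexHull(max(blobs(ck,50),key=cv2.contourArea)));print(e)
s=telemetry.get_state();Rt=R.from_quat(s['orientation'],scalar_first=True).as_matrix();t=np.array(s['tcp_pos'])
q={'camera_matrix':d['K'],'pose':np.vstack([np.hstack([Rt.T@d['T'][:3,:3],(Rt.T@(d['T'][:3,3]-t))[:,None]]),[0,0,0,1]])}
for z in(-.02,-.015,-.01,-.005,0):
    P=lambda u,v:(onz('wrist',(u,v),z,q)[:2]*1000).round(1)
    print(z,'cork',P(*e[0]),[P(*x) for x in((196,152),(319,152),(208,321),(305,321))],'width@160',P(edges(160)[1],160)[1]-P(edges(160)[0],160)[1],'corkdiam',(P(e[0][0]+e[1][1]/2,e[0][1])-P(e[0][0]-e[1][1]/2,e[0][1]))[1])
E
python3 held.py w4
```

```text
160 (np.int64(202), np.int64(320))
175 (np.int64(200), np.int64(319))
190 (np.int64(198), np.int64(319))
205 (np.int64(199), np.int64(317))
220 (np.int64(201), np.int64(316))
((256.6791687011719, 250.26217651367188), (72.798583984375, 86.34001922607422), 97.60543060302734)
-0.02 cork [ 6.8 -2.8] [array([ 54.8, -28.7]), array([54.8, 23.8]), array([-42.4, -30.6]), array([-42.4,  24.8])] width@160 50.8 corkdiam 41.8
-0.015 cork [ 3.7 -2.8] [array([ 53.7, -29.8]), array([53.7, 24.9]), array([-47.5, -31.8]), array([-47.5,  25.9])] width@160 52.8 corkdiam 43.4
-0.01 cork [ 0.6 -2.8] [array([ 52.5, -30.8]), array([52.6, 26. ]), array([-52.6, -32.9]), array([-52.6,  27. ])] width@160 54.9 corkdiam 45.2
-0.005 cork [-2.5 -2.8] [array([ 51.4, -31.9]), array([51.4, 27.1]), array([-57.7, -34.1]), array([-57.6,  28.2])] width@160 56.900000000000006 corkdiam 46.8
0 cork [-5.6 -2.8] [array([ 50.3, -33. ]), array([50.3, 28.2]), array([-62.8, -35.2]), array([-62.7,  29.3])] width@160 59.0 corkdiam 48.6
```

Emit:
step_arm:
  moves:
    - [[-15,5,0],[0,0,0],50]
    - [[-42,14,0],[0,0,0],50]
    - [[-72,24,0],[0,0,0],50]
    - [[-102,34,0],[0,0,0],50]
    - [[-132,44,0],[0,0,0],50]
    - [[-162,54,0],[0,0,0],50]
    - [[-192,64,0],[0,0,0],50]
    - [[-217,72,0],[0,0,0],50]

```text
clock: 9.22
tcp_pos: [0.6372, -0.0653, 0.1483]
orientation: [-0.0, 0.832, 0.554, -0.001]
wrist_force: [0.3, 0.5, -0.8]
finger_gap: 0.0585
grip_force: 43.3
```

Emit:
step_arm:
  moves:
    - [[-27,9,0],[0,0,-0.08],50]
    - [[-54,18,0],[0,0,-0.16],50]
    - [[-84,28,0],[0,0,-0.25],50]
    - [[-114,38,0],[0,0,-0.34],50]
    - [[-144,48,0],[0,0,-0.43],50]
    - [[-174,58,0],[0,0,-0.52],50]
    - [[-200,67,0],[0,0,-0.6],50]
    - [[-217,72,0],[0,0,-0.66],50]

```text
clock: 9.88
tcp_pos: [0.62, -0.2941, 0.1481]
orientation: [-0.0, 0.607, 0.795, -0.001]
wrist_force: [-0.0, 0.0, -0.6]
finger_gap: 0.0585
grip_force: 43.3
```

Emit:
step_arm:
  moves:
    - [[0,0,0],[0,0,0],50]
    - [[0,0,0],[0,0,0],50]
    - [[0,0,0],[0,0,0],50]
    - [[0,0,0],[0,0,0],50]

```text
clock: 10.22
tcp_pos: [0.6212, -0.2894, 0.1489]
orientation: [-0.001, 0.607, 0.795, 0.0]
wrist_force: [-0.2, -0.4, -0.8]
finger_gap: 0.0586
grip_force: 43.3
```

```bash
python3 m2.py w5
```

```text
10.2167 [ 0.6212 -0.2894  0.1489] [-0.2633  0.9647  0.0008]
```

View pics/w5.png

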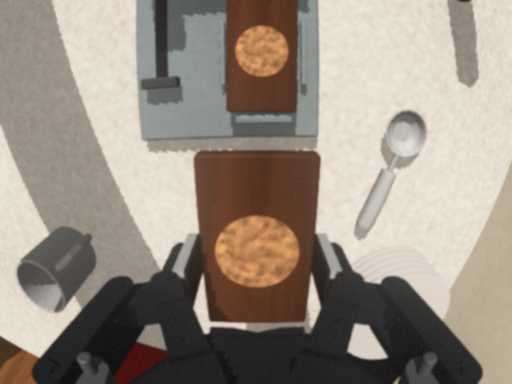

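The held coaster shows its cork at (257,251); ahead of it is the pile, cork at (262,51), near edge at row 111, columns 227–297.

Run:
```python
from h import *
d=np.load('w5.npz');im=d['im']
h=cv2.cvtColor(im,cv2.COLOR_RGB2HSV).astype(int);m=im.astype(int)
s=telemetry.get_state();Rt=R.from_quat(s['orientation'],scalar_first=True).as_matrix();t=np.array(s['tcp_pos'])
q={'camera_matrix':d['K'],'pose':np.vstack([np.hstack([Rt.T@d['T'][:3,:3],(Rt.T@(d['T'][:3,3]-t))[:,None]]),[0,0,0,1]])}
print(t,np.degrees(np.arctan2(Rt[1,0],Rt[0,0])))
def cork(r):
    M=np.zeros(h.shape[:2],bool);M[r[1]:r[3],r[0]:r[2]]=((m[...,0]>125)&(h[...,1]>80))[r[1]:r[3],r[0]:r[2]]
    return cv2.fitEllipse(cv2.convexHull(max(blobs(M,50),key=cv2.contourArea)))
a=cork((205,205,310,295));b=cork((230,20,297,82));print(a,b)
z=t[2]-.038
print('held',onz('wrist',a[0],-.010,q)*1e3,'pile',onz('wrist',b[0],z,q)*1e3, 'world',t+Rt@onz('wrist',b[0],z,q))
br=(h[...,1]>100)&(h[...,0]<18)&(h[...,2]<125)
for v in (20,40,60,80,100):
    c=np.where(br[v,215:310])[0]+215; P=[onz('wrist',(u,v),z,q)[:2]*1e3 for u in(c.min(),c.max()+1)];print(v,c.min(),c.max()+1,P[0],P[1],'mid',(P[0]+P[1])[1]/2)
r=np.where(br[90:125,250:285].mean(1)>.5)[0].max()+91;print('near edge',r,onz('wrist',(262,r),z,q)*1e3)
```

```text
[ 0.6214 -0.2892  0.1491] 105.29347385906937
((256.3876647949219, 251.0053253173828), (72.4747085571289, 85.31617736816406), 90.29254913330078) ((261.177490234375, 50.697052001953125), (51.84020233154297, 53.828495025634766), 93.9887924194336)
held [  2.235   -3.4975 -10.    ] pile [114.4553   0.2242 111.1478] world [ 0.5913 -0.1787  0.0381]
20 227 296 [141.9018 -28.1962] [142.1858  29.3119] mid 0.5578380200788544
40 227 297 [124.166  -28.1822] [124.4474  30.1067] mid 0.9622257235500609
60 227 296 [106.804 -28.244] [107.0139  29.3173] mid 0.5366386527601321
80 227 296 [ 89.6499 -28.3807] [89.8259 29.4704] mid 0.5448758547657881
100 228 295 [ 72.5295 -27.7436] [72.6683 28.8695] mid 0.5629538439313784
near edge 111 [ 62.8858   0.9596 111.1478]
```

Emit:
step_arm:
  moves:
    - [[15,1,0],[0,0,0],50]
    - [[40,2,0],[0,0,0],50]
    - [[65,3,0],[0,0,0],50]
    - [[90,4,0],[0,0,0],50]
    - [[105,4,0],[0,0,0],50]
    - [[113,4,0],[0,0,0],50]
    - [[113,4,0],[0,0,0],50]
    - [[113,4,0],[0,0,0],50]

```text
clock: 10.93
tcp_pos: [0.596, -0.1804, 0.1497]
orientation: [0.001, 0.607, 0.795, -0.0]
wrist_force: [-0.4, 0.3, -0.8]
finger_gap: 0.0583
grip_force: 43.3
```

Emit:
step_arm:
  moves:
    - [[0,0,15],[0,0,0],50]
    - [[0,0,40],[0,0,0],50]
    - [[0,0,65],[0,0,0],50]
    - [[0,0,82],[0,0,0],50]
    - [[0,0,94],[0,0,0],50]
    - [[0,0,100],[0,0,0],50]
    - [[0,0,100],[0,0,0],50]
    - [[0,0,100],[0,0,0],50]

```text
clock: 11.6
tcp_pos: [0.5959, -0.1814, 0.0494]
orientation: [0.0, 0.608, 0.794, -0.0]
wrist_force: [-0.4, -0.8, -0.1]
finger_gap: 0.0586
grip_force: 43.3
```

```bash
python3 m2.py w6
python3 - <<'E'
from h import *
im=imaging.read_camera('scene');cv2.imwrite('s6.png',im[:,:,::-1]);a=cv2.resize(im[170:250,150:260,::-1],(550,400),interpolation=cv2.INTER_CUBIC)
b=cv2.imread('pics/w6.png')[130:340,150:366]
b=cv2.resize(b,(240,233));o=np.zeros((400,790,3),np.uint8);o[:,:550]=a;o[:233,550:]=b;cv2.imwrite('pics/c6.png',o)
E
```

```text
11.6 [ 0.5959 -0.1814  0.0494] [-0.2619  0.9651 -0.0004]
```

View pics/c6.png

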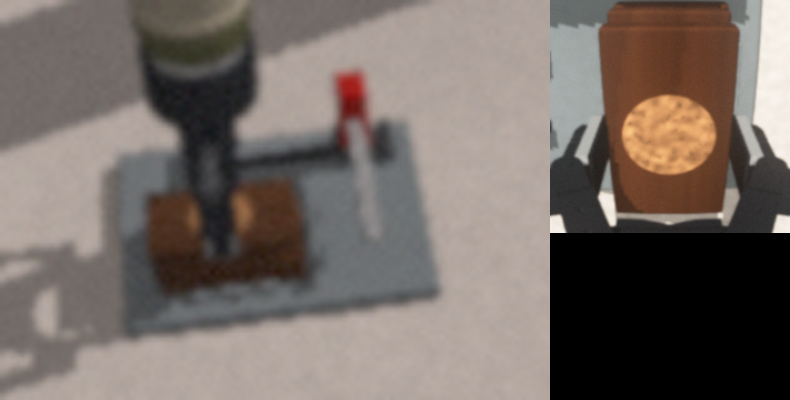

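The scene crop shows the coaster just above the pile with no bar overlap. In the wrist crop the pile's far edge peeps out symmetrically beyond the held coaster, columns 608–733 against 600–740.

Run:
```python
from h import *
d=np.load('w6.npz');im=d['im'];p={'camera_matrix':d['K'],'pose':d['T']};g=im.astype(int)
h=cv2.cvtColor(im,cv2.COLOR_RGB2HSV)
for v in range(124,162,2): print(v,g[v,240:275].mean(0).round(),h[v,255], [np.where((h[v,185:335,1]>100)&(h[v,185:335,0]<18))[0][[0,-1]]+185 if ((h[v,185:335,1]>100)&(h[v,185:335,0]<18)).any() else 0])
a=np.deg2rad(15.29);Y=np.array([-np.sin(a),np.cos(a)])
t=telemetry.get_state()['tcp_pos']
for v in(130,132,134,152,154):
    for z in(.038,.0595): print(v,z,(onz('wrist',(257,v),z,p)[:2]@Y-np.array(t[:2])@Y)*1e3)
```

```text
124 [139. 145. 143.] [ 98   7 141] [0]
126 [103. 107. 105.] [ 85  14 108] [0]
128 [95. 99. 98.] [ 83  10 100] [0]
130 [86. 84. 81.] [25 18 84] [0]
132 [61. 48. 41.] [ 9 82 62] [0]
134 [66. 47. 38.] [ 10 112  64] [array([209, 308])]
136 [81. 54. 41.] [ 11 117  85] [array([208, 309])]
138 [97. 62. 45.] [ 10 135  98] [array([206, 309])]
140 [111.  69.  47.] [ 11 147 111] [array([204, 310])]
142 [106.  66.  46.] [ 10 147 104] [array([203, 311])]
144 [101.  63.  45.] [  9 139  99] [array([203, 311])]
146 [99. 61. 43.] [ 11 142  97] [array([203, 311])]
148 [99. 61. 42.] [  9 144  99] [array([203, 311])]
150 [94. 58. 40.] [ 10 146  94] [array([202, 311])]
152 [93. 57. 40.] [ 10 143  93] [array([199, 313])]
154 [105.  63.  43.] [ 10 148 107] [array([197, 316])]
156 [111.  67.  43.] [ 10 159 111] [array([195, 318])]
158 [102.  61.  41.] [ 10 148 105] [array([195, 318])]
160 [98. 59. 39.] [ 10 160  99] [array([195, 318])]
130 0.038 61.42805552142544
130 0.0595 64.62820182022865
132 0.038 60.37026220327507
132 0.0595 63.7183888200028
134 0.038 59.31025033604942
134 0.0595 62.80666763529935
152 0.038 49.65296815292503
152 0.0595 54.50039388002653
154 0.038 48.564934834522234
154 0.0595 53.56457131357989
```

Emit:
step_arm:
  moves:
    - [[2,0,2],[0,0,0],50]
    - [[2,0,4],[0,0,0],50]
    - [[2,0,6],[0,0,0],50]
    - [[2,0,7],[0,0,0],50]
    - [[2,0,8],[0,0,0],50]
    - [[2,0,8],[0,0,0],50]
    - [[2,0,8],[0,0,0],50]

```text
clock: 12.28
tcp_pos: [0.595, -0.1784, 0.0412]
orientation: [-0.0, 0.607, 0.795, -0.0]
wrist_force: [-0.1, -0.3, -0.5]
finger_gap: 0.0587
grip_force: 43.3
```

Emit:
step_arm:
  moves:
    - [[0,0,1],[0,0,0],50]
    - [[0,0,1],[0,0,0],50]
    - [[0,0,1],[0,0,0],50]

```text
clock: 12.53
tcp_pos: [0.595, -0.1785, 0.0402]
orientation: [-0.0, 0.607, 0.795, -0.0]
wrist_force: [0.3, -0.1, -0.3]
finger_gap: 0.0585
grip_force: 43.3
```

Emit:
step_arm:
  moves:
    - [[0,0,1],[0,0,0],50]
    - [[0,0,1],[0,0,0],50]
    - [[0,0,1],[0,0,0],50]

```text
clock: 12.78
tcp_pos: [0.5952, -0.1785, 0.0395]
orientation: [0.0, 0.607, 0.795, -0.0]
wrist_force: [0.0, 0.6, 1.5]
finger_gap: 0.0588
grip_force: 43.4
```

Emit:
step_arm:
  moves:
    - [[0,0,0.5],[0,0,0],50]
    - [[0,0,1],[0,0,0],50]
    - [[0,0,1],[0,0,0],50]

```text
clock: 13.03
tcp_pos: [0.5952, -0.1786, 0.0394]
orientation: [0.0, 0.607, 0.795, 0.0]
wrist_force: [-1.3, 1.1, 7.1]
finger_gap: 0.0583
grip_force: 44.0
```

Emit:
step_arm:
  moves:
    - [[0,0,0],[0,0,0],60]
    - [[0,0,0],[0,0,0],62]
    - [[0,0,0],[0,0,0],65]
    - [[0,0,0],[0,0,0],72]
    - [[0,0,0],[0,0,0],82]
    - [[0,0,-5],[0,0,0],85]
    - [[0,0,-30],[0,0,0],85]
    - [[0,0,-65],[0,0,0],85]
  grip_force: 20

```text
clock: 13.7
tcp_pos: [0.5924, -0.1774, 0.1007]
orientation: [-0.004, 0.607, 0.795, -0.001]
wrist_force: [0.8, -0.0, 0.4]
finger_gap: 0.0849
grip_force: 0.0
```

Emit:
step_arm:
  moves:
    - [[-35,0,-35],[0,0,0],85]
    - [[-70,0,-70],[0,0,0],85]
    - [[-90,0,-100],[0,0,0],85]
    - [[-90,0,-115],[0,0,0],85]
    - [[-90,0,-115],[0,0,0],85]
    - [[-90,0,-115],[0,0,0],85]
    - [[-90,0,-115],[0,0,0],85]

```text
clock: 14.28
tcp_pos: [0.6182, -0.2649, 0.2176]
orientation: [-0.001, 0.607, 0.795, -0.0]
wrist_force: [0.9, -0.1, 0.3]
finger_gap: 0.0843
grip_force: 0.0
```

```bash
python3 m2.py w7
```

```text
14.2833 [ 0.6182 -0.2649  0.2176] [-0.2629  0.9648  0.0009]
```

View pics/w7.png

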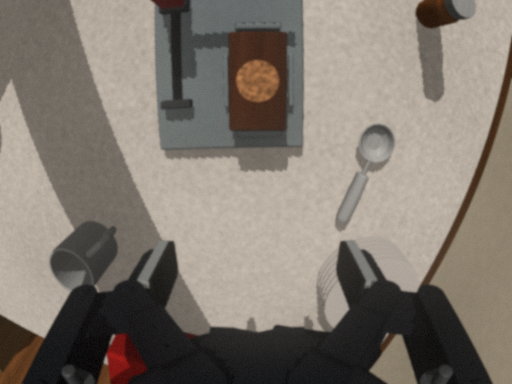

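The coaster lies on the pile, aligned, cork at (258,80), edges at columns 229–287 and rows 31–131.

Run:
```python
from h import *
d=np.load('w7.npz');im=d['im'];p={'camera_matrix':d['K'],'pose':d['T']}
h=cv2.cvtColor(im,cv2.COLOR_RGB2HSV).astype(int);g=im.astype(int)
r=(215,15,300,145)
br=np.zeros(h.shape[:2],bool);br[r[1]:r[3],r[0]:r[2]]=((h[...,1]>100)&(h[...,0]<18))[r[1]:r[3],r[0]:r[2]]
k=max(blobs(br,300),key=cv2.contourArea);print(cv2.boundingRect(k),rectz('wrist',cv2.convexHull(k),.05,p))
ck=br&(g[...,0]>125);e=cv2.fitEllipse(cv2.convexHull(max(blobs(ck,50),key=cv2.contourArea)));c=onz('wrist',e[0],.05,p)[:2]
a=np.deg2rad(15.3);Rm=np.array([[np.cos(a),-np.sin(a)],[np.sin(a),np.cos(a)]])
print(e[0],c)
for q in([.5913,-.1787],[.5907,-.1781]): print((Rm.T@(c-q))*1e3)
# edges, left/right lips in row 100-ish
for v in(60,90,120): print(v,np.where(br[v])[0][[0,-1]],g[v,218:232].sum(1),g[v,284:298].sum(1))
print('base edges', [ (v,np.abs(np.diff(g[v,140:330].sum(1))).argsort()[-4:]+140) for v in (135,142)])
```

```text
(229, 31, 57, 99) ((591.2929077148438, -177.9852752685547), (57.546512603759766, 103.25973510742188), 15.619544982910156)
(257.0063781738281, 80.528076171875) [ 0.5915 -0.1787]
[ 0.1516 -0.0615]
[ 0.572  -0.7985]
60 [229 285] [320 323 320 324 304 317 330 328 307 222 167 147 144 146] [139 143 183 247 251 296 325 328 312 298 323 337 342 328]
90 [230 284] [312 329 317 325 315 303 305 318 322 284 223 158 148 151] [140 144 161 204 229 299 323 328 310 301 317 328 324 330]
120 [230 284] [321 328 325 332 332 325 321 331 313 319 268 212 161 154] [144 160 188 260 307 344 336 335 331 330 336 335 335 325]
base edges [(135, array([231, 303, 158, 302])), (142, array([158, 303, 159, 302]))]
```

Emit:
step_arm:
  moves:
    - [[24,-12,0],[0,0,0.1],85]
    - [[48,-25,0],[0,0,0.2],85]
    - [[72,-37,0],[0,0,0.3],85]
    - [[96,-50,0],[0,0,0.4],85]
    - [[120,-62,0],[0,0,0.5],85]
    - [[144,-75,0],[0,0,0.6],85]
    - [[168,-88,0],[0,0,0.7],85]
    - [[190,-99,0],[0,0,0.8],85]

```text
clock: 15.0
tcp_pos: [0.4705, -0.1057, 0.2166]
orientation: [-0.001, 0.87, 0.494, -0.001]
wrist_force: [-0.4, 0.6, -0.1]
finger_gap: 0.0847
grip_force: 0.0
```

Emit:
step_arm:
  moves:
    - [[0,0,0],[0,0,0.12],85]
    - [[0,0,0],[0,0,0.24],85]
    - [[0,0,0],[0,0,0.36],85]
    - [[0,0,0],[0,0,0.48],85]
    - [[0,0,0],[0,0,0.6],85]
    - [[0,0,0],[0,0,0.71],85]
    - [[0,0,0],[0,0,0.77],85]
    - [[0,0,0],[0,0,0.77],85]

```text
clock: 15.67
tcp_pos: [0.472, -0.1069, 0.2168]
orientation: [-0.001, 0.991, 0.133, -0.001]
wrist_force: [-0.2, 0.4, 0.6]
finger_gap: 0.0849
grip_force: 0.0
```

Emit:
step_arm:
  moves:
    - [[0,0,0],[0,0,0],85]
    - [[0,0,0],[0,0,0],85]
    - [[0,0,0],[0,0,0],85]

```text
clock: 15.92
tcp_pos: [0.4729, -0.1077, 0.2179]
orientation: [-0.0, 0.991, 0.134, -0.0]
wrist_force: [0.9, 0.6, -0.0]
finger_gap: 0.0848
grip_force: 0.0
```

```bash
python3 m2.py w8
python3 - <<'E'
from h import *
d=np.load('w8.npz');im=d['im'];p={'camera_matrix':d['K'],'pose':d['T']}
h=cv2.cvtColor(im,cv2.COLOR_RGB2HSV).astype(int)
red=(h[...,1]>170)&(h[...,2]>60)&((h[...,0]<6)|(h[...,0]>174));red[:100]=0;red[230:]=0;red[:,:180]=0;red[:,330:]=0
x,y,w,hh=cv2.boundingRect(np.vstack(blobs(red,10)));s=telemetry.get_state()
Rt=R.from_quat(s['orientation'],scalar_first=True).as_matrix();c=onz('wrist',(x+w/2,y+hh-12),.085,p)
print((x,y,w,hh),c,s['tcp_pos'],Rt.T@(c-s['tcp_pos'])*1e3,np.degrees(np.arctan2(Rt[1,0],Rt[0,0])))
E
```

```text
15.9167 [ 0.4729 -0.1077  0.2179] [ 0.9642  0.2651 -0.0007]
(246, 156, 21, 26) [ 0.4732 -0.1068  0.085 ] [ 0.473  -0.1077  0.218 ] [  0.5333  -0.8247 132.9875] 15.351576183111455
```

Directly above the grip. Descend to the same height as before (TCP z about 0.053) and pinch.

Emit:
step_arm:
  moves:
    - [[0,-1,40],[0,0,0],85]
    - [[0,-1,80],[0,0,0],85]
    - [[0,-1,115],[0,0,0],85]
    - [[0,-1,145],[0,0,0],85]
    - [[0,-1,164],[0,0,0],85]
    - [[0,-1,164],[0,0,0],85]
    - [[0,-1,164],[0,0,0],60]

```text
clock: 16.55
tcp_pos: [0.4721, -0.1067, 0.0537]
orientation: [-0.001, 0.991, 0.133, -0.001]
wrist_force: [-0.7, 0.1, 0.5]
finger_gap: 0.0753
grip_force: 0.0
```

Emit:
step_arm:
  moves:
    - [[0,0,0],[0,0,0],40]
    - [[0,0,0],[0,0,0],30]
    - [[0,0,0],[0,0,0],24]
    - [[0,0,0],[0,0,0],20]
    - [[0,0,0],[0,0,0],15]
    - [[0,0,0],[0,0,0],15]
    - [[0,0,0],[0,0,0],15]
    - [[0,0,0],[0,0,0],15]
  grip_force: 30

```text
clock: 17.22
tcp_pos: [0.4739, -0.1074, 0.0556]
orientation: [0.001, 0.991, 0.133, 0.001]
wrist_force: [-1.5, -0.2, 6.3]
finger_gap: 0.0215
grip_force: 32.8
```

Emit:
step_arm:
  moves:
    - [[0,12,0],[0,0,0],15]
    - [[0,26,0],[0,0,0],15]
    - [[0,40,0],[0,0,0],15]
    - [[0,54,0],[0,0,0],15]
    - [[0,68,0],[0,0,0],15]
    - [[0,80,0],[0,0,0],15]
    - [[0,90,0],[0,0,0],15]
    - [[0,95,0],[0,0,0],15]

```text
clock: 17.88
tcp_pos: [0.5004, -0.1997, 0.0556]
orientation: [0.0, 0.991, 0.133, 0.002]
wrist_force: [5.0, 4.1, 5.9]
finger_gap: 0.0217
grip_force: 32.9
```

Emit:
step_arm:
  moves:
    - [[0,2,0],[0,0,0],15]
    - [[0,4,0],[0,0,0],15]
    - [[0,6,0],[0,0,0],15]
    - [[0,6,0],[0,0,0],15]
    - [[0,6,0],[0,0,0],15]

```text
clock: 18.3
tcp_pos: [0.5014, -0.2035, 0.0556]
orientation: [-0.001, 0.991, 0.134, 0.002]
wrist_force: [3.4, 6.5, 7.3]
finger_gap: 0.0218
grip_force: 32.6
```

Emit:
step_arm:
  moves:
    - [[0,2,0],[0,0,0],15]
    - [[0,3,0],[0,0,0],15]
    - [[0,3,0],[0,0,0],15]
    - [[0,3,0],[0,0,0],15]

```text
clock: 18.63
tcp_pos: [0.5014, -0.2036, 0.0556]
orientation: [-0.003, 0.991, 0.135, 0.002]
wrist_force: [2.7, 14.9, 12.1]
finger_gap: 0.0218
grip_force: 33.3
```

At the stop: the force rose to 15 N with no further motion. Release, lift and check.

Emit:
step_arm:
  moves:
    - [[0,0,0],[0,0,0],30]
    - [[0,0,0],[0,0,0],45]
    - [[0,-2,0],[0,0,0],70]
    - [[0,-2,-20],[0,0,0],85]
    - [[0,-2,-60],[0,0,0],85]
    - [[0,-2,-100],[0,0,0],85]
    - [[0,-2,-140],[0,0,0],85]
    - [[0,-2,-165],[0,0,0],85]

```text
clock: 19.3
tcp_pos: [0.5004, -0.2064, 0.2233]
orientation: [0.002, 0.991, 0.133, 0.001]
wrist_force: [0.9, -1.2, -0.0]
finger_gap: 0.0849
grip_force: 0.0
```

Emit:
step_arm:
  moves:
    - [[0,0,0],[0,0,0],85]
    - [[0,0,0],[0,0,0],85]
    - [[0,0,0],[0,0,0],85]

```text
clock: 19.55
tcp_pos: [0.4992, -0.2054, 0.2183]
orientation: [-0.0, 0.991, 0.133, -0.001]
wrist_force: [-0.5, -0.2, -0.2]
finger_gap: 0.085
grip_force: 0.0
```

```bash
python3 m2.py w9
python3 - <<'E'
from h import *
d=np.load('w9.npz');im=d['im'];p={'camera_matrix':d['K'],'pose':d['T']}
h=cv2.cvtColor(im,cv2.COLOR_RGB2HSV).astype(int)
red=(h[...,1]>170)&(h[...,2]>60)&((h[...,0]<6)|(h[...,0]>174));red[:100]=0;red[230:]=0;red[:,:180]=0;red[:,330:]=0
x,y,w,hh=cv2.boundingRect(np.vstack(blobs(red,10)));c=onz('wrist',(x+w/2,y+hh-12),.085,p)[:2]
a=np.deg2rad(15.3);Rm=np.array([[np.cos(a),-np.sin(a)],[np.sin(a),np.cos(a)]])
print('grip in caddy',Rm.T@(c-[.591,-.1787])*1e3)
br=(h[...,1]>100)&(h[...,0]<18);br[120:]=0;br[:30]=0;br[:,:190]=0;br[:,330:]=0
k=cv2.convexHull(np.vstack(blobs(br,30)));b=rectz('wrist',k,.05,p);print(b,Rm.T@(np.array(b[0])/1e3-[.591,-.1787])*1e3)
E
```

```text
19.55 [ 0.4992 -0.2054  0.2183] [ 0.9648  0.2631 -0.0012]
grip in caddy [-93.1989   0.6449]
((591.4005126953125, -178.50755310058594), (57.356048583984375, 102.6583480834961), 15.093927383422852) [0.4371 0.0799]
```

View pics/w9.png

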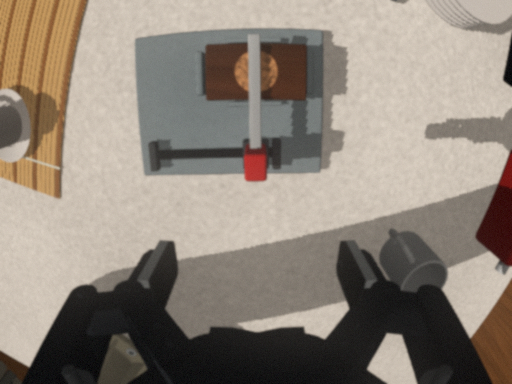

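The bar lies across the middle of the pile (column 255, cork at (256,72)), and the grip at (256,162) is hard against its right end block. The gripper is clear of everything.

```bash
python3 -c "
from workcell import env;print(env.hand_in())"
```

```text
the job is handed in; nothing more can be done
None
```

The job is handed in: I slid the lock fully open, set the coaster on the pile (under 1 mm off by the wrist camera) and slid the lock home to its stop; the hand-in gave no verdict.

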